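# Set and lock the slab roller's thickness

## Task

Get the clay slab roller ready: turn its black thickness knob until the white pointer points at the orange magnet on the scale plate (not at the grey one). Then turn the yellow winged lock ring under the knob clockwise, as seen from above, until it bites and is firmly tight, about 0.6 N m, without ever wringing it past 0.85 N m, and let go with the setting unchanged. Leave everything else where it is.

Things in the scene. Friction and masses are not known exactly. Their poses are not given: they have to be found in the camera images.
- roller: tabletop slab roller fixed to the table. Blue cheek with white scale plate (156 x 156 mm, top 66 mm above the table) carries the adjuster; a steel roller (top at 64 mm) runs along +y to a far cheek (top at 70 mm) 370 mm away, over a bed board 300 mm wide in x, 12 high. Origin on the table under the adjuster's upright axis, about which knob and lock ring both turn
- knob_grip (a point): black thickness knob: a bar 40 mm long, 13 wide, from 96 to 132 mm above the table, on a disc 38 mm wide (90 to 96 mm). Point on the axis, 120 mm above the table, where to pinch the bar. x axis: along the bar, where the white pointer points (stripe on the top and end face of one half of the bar); y axis: across the bar
- knob: the same knob; origin on the axis under its disc, axes as knob_grip. It turns with 0.06 N m of friction and stays where it is left. It can turn 1.9 rad either way from the machine's -x; it starts within 0.25 rad of -x and the setting is 0.5 to 1.5 rad away, to either side
- orange_magnet_mid (a point): centre of the orange round magnet, 14 mm wide, 4 mm high, stuck fast on the scale plate 60 to 90 mm from the adjuster's axis: the setting wanted
- grey_magnet_mid (a point): centre of the grey magnet, same size, an old setting: ignore it
- wing_a (a point): one of two opposite upright wings of the yellow lock ring: a plate 9 mm thick that reaches from 24 to 52 mm from the axis, from 76 to 98 mm above the table. Point inside the wing, 42 mm from the axis, 92 mm above the table, a good place to pinch or push it; x axis: away from the adjuster's axis, y axis: across the wing
- wing_b (a point): the same for the opposite wing (axes parallel to those of wing_a, so here x points to the adjuster's axis)
- lock_ring: the yellow lock ring, 52 mm wide, 74 to 88 mm above the table, round the adjuster's axis, below the knob, turning independently of it; origin on the axis at its underside, x axis towards wing_a. Clockwise from above it turns almost freely (0.03 N m) for 0.2 to 1.3 rad, different each time and not to be seen, then it bites
- washer_mark (a point): point on the grey rubber washer under the lock ring, 10 mm from the axis, 72 mm above the table. The washer stays still while the ring is loose; once the ring bites it turns with it. It takes 0.35 N m to go on turning there, plus 1.7 N m per rad past the bite: 0.6 N m (14 N at 42 mm) at 0.15 rad. It is tight from 0.06 rad and stripped past 0.30 rad
- bite: that washer; origin on the axis at its underside. The ring stays where it is left, to within 0.1 rad; while it is held still, the moment felt can be up to 0.2 N m less than it was in turning
- bisque_cup: terracotta-coloured cup, 60 mm wide, 55 high, standing on the roller's far cheek; origin under its foot
- rib: wooden rib 60 x 90 x 6 mm lying on the roller's bed board; origin under its centre
- test_tile: terracotta tile 70 x 70 x 10 mm lying on the bed board; origin under its centre
- beaker: clear plastic cup, 76 mm wide, 85 high; origin under its foot
- loop_tool: hand tool with a handle lying on the table; origin under it
- gauge_strip: wooden strip 300 x 25 x 8 mm lying on the table; origin under its centre
- slip_jar: jar with a white cap, 68 mm wide, 100 high; origin under its foot

How it is judged (in metres and radians):
On the way, in this order (a step that is already met when the one before it is completed fails the run):
1. the white pointer points at the orange magnet (its line passes within 7 mm of the magnet's centre) while the lock ring is still loose (y of orange_magnet_mid in the frame of knob_grip between -0.007 and 0.007 m and x of orange_magnet_mid in the frame of knob_grip above 0.03 m and distance of washer_mark from where it was at the start of the episode below 0.0003 m), for 0.2 s.
2. the lock ring is turned tight, at least 0.06 rad beyond its bite, with the setting kept (y of orange_magnet_mid in the frame of knob_grip between -0.007 and 0.007 m and x of orange_magnet_mid in the frame of knob_grip above 0.03 m and distance of washer_mark from where it was at the start of the episode above 0.0006 m), for 0.2 s.
At the end, for the whole second after the job is handed in: The pointer's line passes within 7 mm of the orange magnet's centre, on the magnet's side, and the lock ring is tight: 0.06 to 0.30 rad beyond the point where it bites (washer mark 0.6 to 3 mm from its start) (all of step 2 and distance of washer_mark from where it was at the start of the episode below 0.003 m); the robot touches nothing.
It fails at once if the lock ring is wrung: turned more than 0.30 rad beyond its bite (over 0.85 N m) (distance of washer_mark from where it was at the start of the episode above 0.003 m).
It fails at once if a bystander (cup, rib, tile, beaker, hand tool, strip or jar) is moved by more than 20 mm (distance of any of bisque_cup, rib, test_tile, beaker, loop_tool, gauge_strip, slip_jar from where it was at the start of the episode above 0.02 m).
It also fails if it takes over 64 s, if anything falls off the work surface, if the arm or the gripper's body presses on something with over 40 N, if the wrist force passes 120 N, or if a joint passes its speed limit or range.

## Robot

A 6-joint arm with a two-finger parallel gripper is mounted at the origin on the work surface. World frame = base frame: x ahead of the robot, y to its left, z up, the work surface at z = 0. Lengths are in m, angles in degrees, forces in N, time in s.
With the tool pointing down it reaches from about 0.375 to 0.9 m from the base axis. Payload 3.1 kg.
Tool frame: the origin (TCP) lies midway between the tips of the shut fingers; the grasp point (between the pads) lies bot.hold_point_z behind it (bot.hold_point_z is the distance from the TCP to the grasp point, in m); z points along the fingers, y is the direction in which the jaws open and shut (so a half turn about z gives the same grasp; the last joint's range is limited). The gripper opens to 87 mm and grips with 3 to 60 N. Pads are 19 mm wide; open, the fingers measure 117 mm over their backs; the gripper's body (75 mm by 190 mm) begins 51 mm behind the grasp point.
Start: joints at [54.746, 30.224, 82.088, -0, 67.689, -10.227], TCP at [0.264, 0.566, 0.223] pointing down, gripper open.
Joint ranges: [-176.69, 176.69], [-43.24, 126.21], [12.49, 139.97], [-82, 262], [0, 151.66], [-163.58, 163.58]. Speed limits (degrees/s): [159.86, 159.86, 180, 180, 180, 180].

## Interface

Orientations are given as a 3x3 rotation matrix whose columns are the frame's x, y, z axes.
In Python, from rig import bot, vision gives the robot as it stands.
- The arm moves only by the shell command python3 -m inch 'ROWS'. ROWS is JSON, a list of rows, each a list of 5 numbers: the finger opening in mm, from 0 to 87, then the shift along the tool's x, y, z in mm, then the turn about the tool's z in rad. In form: [[hand, dx, dy, dz, roll], ...]. A call has 1 to 8 rows; each row is the pose to reach, as a shift and turn from the pose measured when the call began, along the tool's axes at that moment; what a row does not reach only later rows make up. A row lasts 1/10 s, in which the tool goes at most 50 mm and 8.59 degrees, less where a joint would pass 70% of its speed; a pose out of reach is approached as far as the arm can. A call with a gripper value outside its range is refused whole. The fingers move at their own pace and stop on an object; the grip force is fixed at half the most. Time passes only in rows, so rows that repeat a pose let the fingers close. It gives the time, the measured TCP pose, the force and the opening at its end, in the units of the state.
- bot.read_state(): the state, without advancing time (a new reading comes with each control period).
- vision.capture(name): name is "scene" or "top" or "wrist"; returns (picture, depth): 480x640x3 uint8, red, green, blue; 480x640 float32, m along the optical axis (not along the pixel's ray), 0 where there is no reading.
- vision.camera_model(name): a dict with "intrinsics" (3x3 intrinsics, pixels), "dist" ([k1, k2, p1, p2, k3] as OpenCV has them; the pictures are not rectified), "camera_from_world" (4x4, takes a point from world to camera coordinates). Camera axes: x right, y down, z forward; pixel columns grow to the right and rows downward; lengths in m; the calibration is good to about 2 mm. A picture is of the moment at which its call begins: read the wrist's pose just before it. camera_model takes no time and is no camera call; for the wrist camera it gives the pose at the moment of the call.
- bot.hand_in(): hands the job in, once; it reports no verdict.
The state is a dict: "time_s": time; "joint_positions": joint angles; "qvel": joint speeds; "tau": joint torques, N m; "position": TCP position; "tcp_rot": TCP orientation; "force": force on the tool from outside, world axes, zero at the start; "moment": the same for the moment, N m; "opening": opening from 0.0 (shut) to 1.0 (fully open).
Only numpy, scipy, OpenCV 4.12 (cv2) and the standard library are available. Lean on these libraries where they do the work, as an engineer would, in place of code of your own. Each camera call takes 0.05 s, during which the arm holds its last target. There are 200 camera calls.

## Working session

There is one attempt and no reset: what is moved stays moved. The work goes in short steps, Python scripts to look and compute and a shell command to move; the robot and the scene stay as the last step left them, time stands still between calls to the robot, and variables do not carry over. Pictures are saved under pics/ and viewed, about 8 in all and at most 12, crops included, and the job is handed in when it is done.

```bash
ls; mkdir -p pics
python3 - <<'E'
from rig import bot, vision
import cv2,numpy as np
s=bot.read_state(); print(s, bot.hold_point_z)
ims=[]
for n in("scene","top"):
    p,d=vision.capture(n); np.savez(f"{n}0.npz",p=p,d=d); cv2.imwrite(f"pics/{n}0.png",p[:,:,::-1])
    m=vision.camera_model(n); print(n,m)
E
```

```text
pics
{'time_s': 0.0, 'joint_positions': array([ 5.47452405e+01,  3.02778112e+01,  8.21558801e+01,  1.33649062e-03,
        6.76880249e+01, -1.02282207e+01]), 'qvel': array([ 0.00646185, -0.05984266,  0.091956  , -0.03418829,  0.04925591,
        0.00691711]), 'tau': array([-1.64837929e-03, -4.40035379e+01, -1.76593351e+01,  6.31833239e-02,
        5.81951207e-02, -1.43095363e-04]), 'position': array([0.26395281, 0.56573355, 0.22158682]), 'tcp_rot': array([[-9.06107933e-01,  4.23044757e-01, -1.24382294e-03],
       [ 4.23046398e-01,  9.06106384e-01, -1.72227251e-03],
       [ 3.98437556e-04, -2.08675960e-03, -9.99997743e-01]]), 'force': array([-0.99176557,  0.48811486,  0.52049685]), 'moment': array([ 0.04002092, -0.00174865, -0.04541491]), 'opening': 0.9981982069862788} 0.0187
scene {'intrinsics': array([[502.6527415 ,   0.        , 321.98962924],
       [  0.        , 502.6527415 , 235.19909419],
       [  0.        ,   0.        ,   1.        ]]), 'dist': array([0.0072409, 0.       , 0.       , 0.       , 0.       ]), 'camera_from_world': array([[ 0.68507918,  0.72829073,  0.01609723, -0.25363291],
       [ 0.51295798, -0.46659706, -0.72052848, -0.24580966],
       [-0.51724329,  0.50187627, -0.69323848,  1.4261542 ],
       [ 0.        ,  0.        ,  0.        ,  1.        ]])}
top {'intrinsics': array([[551.8621172 ,   0.        , 316.67631199],
       [  0.        , 551.8621172 , 239.58280454],
       [  0.        ,   0.        ,   1.        ]]), 'dist': array([-0.03996382,  0.        ,  0.        ,  0.        ,  0.        ]), 'camera_from_world': array([[-0.00966041, -0.99994753,  0.00340733, -0.10167653],
       [-0.99648611,  0.00934334, -0.08323541,  0.48616978],
       [ 0.08319921, -0.00419945, -0.99652409,  1.40109113],
       [ 0.        ,  0.        ,  0.        ,  1.        ]])}
```

View pics/top0.png

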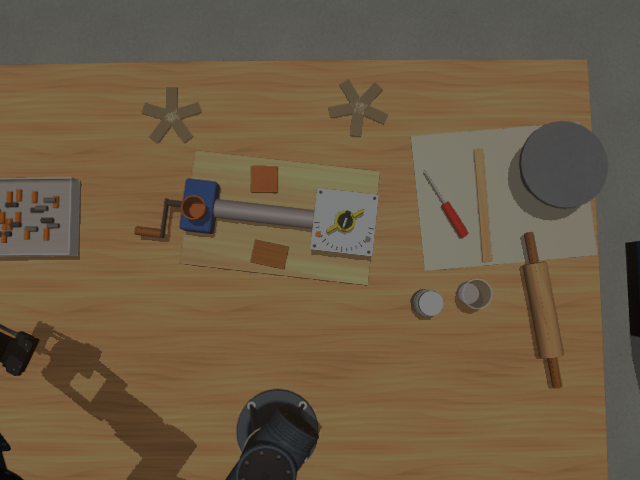

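View pics/scene0.png

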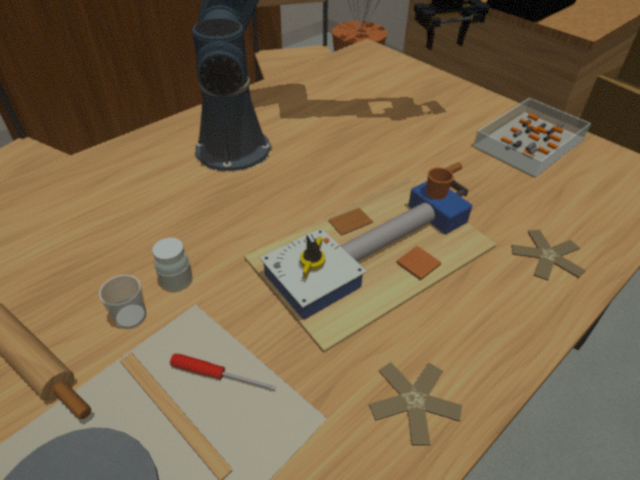

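The top view shows the adjuster at about (346,221), the orange magnet near (318,234), the grey one near (368,239), and wings at roughly (332,231) and (361,212). Next I'll measure these.

```bash
cat > h.py <<'E'
from rig import bot, vision
import cv2,numpy as np
def plane(m,uv,z):
    uv=np.array(uv,float).reshape(-1,1,2)
    n=cv2.undistortPoints(uv,m["intrinsics"],np.array(m["dist"])).reshape(-1,2)
    R=m["camera_from_world"][:3,:3];t=m["camera_from_world"][:3,3]
    c=-R.T@t; r=np.c_[n,np.ones(len(n))]@R
    return c+r*((z-c[2])/r[:,2])[:,None]
def blobs(mask,minA=4):
    n,l,s,c=cv2.connectedComponentsWithStats(mask.astype(np.uint8))
    return sorted([(int(s[i,4]),c[i].round(2)) for i in range(1,n) if s[i,4]>=minA],key=lambda a:-a[0]),l
def hsv(p): return cv2.cvtColor(p,cv2.COLOR_RGB2HSV).astype(int)
E
python3 - <<'E'
from h import *
m=vision.camera_model("top"); p=np.load("top0.npz")["p"]
x0,y0,x1,y1=300,180,390,265
cv2.imwrite("pics/c1.png",cv2.resize(p[y0:y1,x0:x1,::-1],None,fx=8,fy=7,interpolation=cv2.INTER_CUBIC)[:600,:800])
H=hsv(p)[y0:y1,x0:x1]
for name,k,z in(("yellow",(H[...,0]>22)&(H[...,0]<33)&(H[...,1]>180),.095),("orange",(H[...,0]<16)&(H[...,1]>130)&(H[...,2]>120),.070)):
    b,_=blobs(k)
    for a,c in b[:4]: print(name,a,c+[x0,y0],plane(m,c+[x0,y0],z).round(4))
print(plane(m,[[346,221]],.13),plane(m,[[318,234],[368,239]],.07))
print(plane(m,[[320,190],[377,196],[374,257],[313,250]],.066))
E
```

```text
yellow 70 [335.59 223.9 ] [[ 0.517  -0.1526  0.095 ]]
yellow 65 [354.14 219.38] [[ 0.5277 -0.1982  0.095 ]]
orange 14 [317.43 233.29] [[ 0.4967 -0.1081  0.07  ]]
[[ 0.51983456 -0.1761777   0.13      ]] [[ 0.49494871 -0.10951838  0.07      ]
 [ 0.48130011 -0.23377475  0.07      ]]
[[ 0.6063161  -0.11566663  0.066     ]
 [ 0.58982826 -0.25871945  0.066     ]
 [ 0.43654656 -0.24833421  0.066     ]
 [ 0.4554436  -0.09670578  0.066     ]]
```

View pics/c1.png

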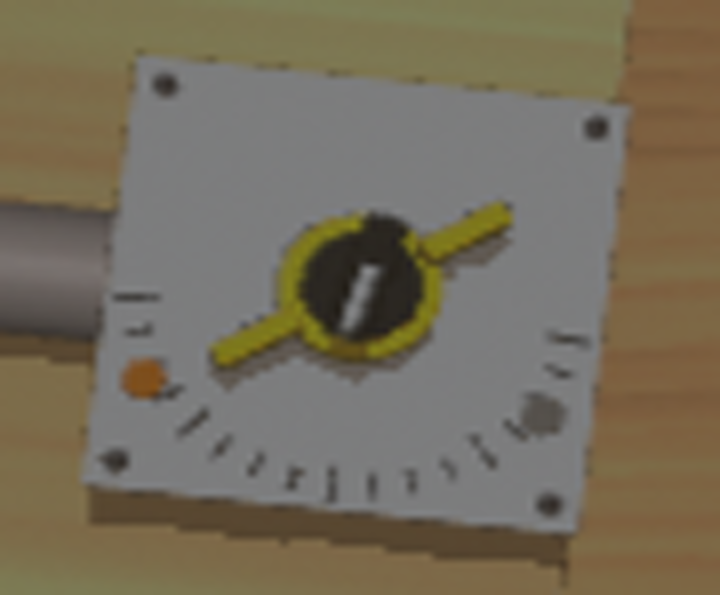

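```bash
python3 -m inch '[[87,-270,-280,-30,0],[87,-547,-567,-30,0],[87,-547,-567,-30,0],[87,-547,-567,-30,0],[87,-547,-567,-30,0],[87,-547,-567,-30,0],[87,-547,-567,-30,0],[87,-547,-567,-30,0]]'
```

```text
time_s: 0.9
position: [0.3939, 0.1864, 0.2387]
tcp_rot: [[-0.906, 0.423, -0.001], [0.423, 0.906, -0.002], [0.0, -0.002, -1.0]]
force: [1.5, -0.3, -0.3]
opening: 1.001
```

```bash
python3 -m inch '[[87,-269,-277,-15,0],[87,-269,-277,-15,0],[87,-269,-277,-15,0],[87,-269,-277,-15,0],[87,-269,-277,-15,0],[87,-269,-277,-15,0],[87,-269,-277,-15,0],[87,-269,-277,-15,0]]'
python3 - <<'E'
from h import *
bot.read_state(); p,d=vision.capture("wrist"); m=vision.camera_model("wrist"); np.savez("w1.npz",p=p,d=d,**{k:np.array(v) for k,v in m.items()})
s=bot.read_state();print(s["position"],s["joint_positions"],s["force"],s["moment"])
cv2.imwrite("pics/w1.png",p[:,:,::-1]); c=m["camera_from_world"];print(-c[:3,:3].T@c[:3,3],m["intrinsics"][0,0])
E
```

```text
time_s: 1.7
position: [0.5212, -0.1815, 0.254]
tcp_rot: [[-0.905, 0.424, -0.001], [0.424, 0.905, -0.002], [-0.0, -0.002, -1.0]]
force: [0.2, 0.9, 0.4]
opening: 1.0
[ 0.52415936 -0.18751557  0.25445277] [-31.00869355  22.66595467  90.11801522  -0.34439295  66.7825786
 -95.63398923] [ 3.38256009 -3.597465    0.79631245] [-0.19462211 -0.1252817   0.00350898]
[ 0.46226433 -0.15856729  0.41517914] 358.2348310318081
```

View pics/w1.png

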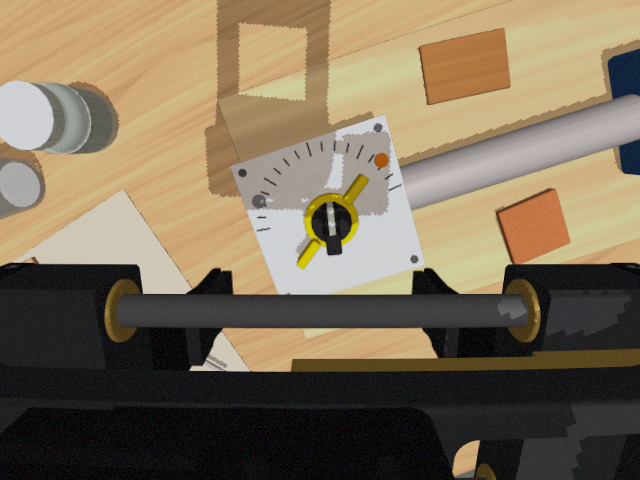

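```bash
cat > meas.py <<'E'
from h import *
def meas(tag):
    s=bot.read_state(); m=vision.camera_model("wrist"); p,d=vision.capture("wrist")
    cv2.imwrite(f"pics/{tag}.png",p[:,:,::-1]); H=hsv(p); Hh,S,V=H[...,0],H[...,1],H[...,2]
    print("tcp",s["position"].round(4),s["force"].round(1),s["moment"].round(2))
    A0=np.array([.522,-.180])
    vv,uu=np.mgrid[0:480,0:640]; uv=np.c_[uu.ravel(),vv.ravel()]
    def sel(k,z,rmin,rmax):
        q=uv[k.ravel()]
        P=plane(m,q,z)[:,:2]; r=np.hypot(*(P-A0).T); o=(r>rmin)&(r<rmax); return P[o]
    Y=sel((Hh>22)&(Hh<34)&(S>150)&(V>70),.098,.034,.07)
    c=Y.mean(0); dm=Y-A0; ax=np.linalg.svd(dm)[2][0]; side=dm@ax>0
    a,b=Y[side].mean(0),Y[~side].mean(0); A=(a+b)/2
    print("wings",len(Y),a.round(4),b.round(4),"mid",A.round(4),"ang",np.degrees(np.arctan2(*(a-b)[::-1])).round(1))
    O=sel((Hh<18)&(S>150)&(V>90),.070,.05,.10); o=O.mean(0); print("orange",len(O),o.round(4),"r",np.hypot(*(o-A)).round(4))
    W=sel((S<40)&(V>150),.132,0,.021)
    if len(W)>5:
        w=W.mean(0); v=np.linalg.svd(W-w)[2][0]; v=v*np.sign(v@(w-A))
        print("stripe",len(W),w.round(4),"ang",np.degrees(np.arctan2(v[1],v[0])).round(1),"ang from axis",np.degrees(np.arctan2(*(w-A)[::-1])).round(1))
    # plate outline screws
    D=sel((V<80)&(S<90),.067,.085,.108); 
    if len(D):
        l=cv2.kmeans(D.astype(np.float32),min(4,len(D)),None,(3,30,1e-5),5,cv2.KMEANS_PP_CENTERS)[2]; print("screws",len(D),l.round(4).tolist())
    v=o-A; print("orange ang",np.degrees(np.arctan2(v[1],v[0])).round(1))
E
python3 -c "
from meas import *
meas('w2')"
```

```text
tcp [ 0.5242 -0.1875  0.2545] [ 3.4 -3.6  0.8] [-0.19 -0.13  0.  ]
wings 411 [ 0.5442 -0.2135] [ 0.5025 -0.1402] mid [ 0.5233 -0.1769] ang -60.4
orange 148 [ 0.4933 -0.1089] r 0.0743
stripe 415 [ 0.5238 -0.1837] ang -43.0 ang from axis -86.4
screws 1385 [[0.6223999857902527, -0.18930000066757202], [0.5943999886512756, -0.25], [0.4480000138282776, -0.23399999737739563], [0.6114000082015991, -0.22089999914169312]]
orange ang 113.9
```

```bash
python3 -c "
from h import *
m=vision.camera_model('wrist'); p=cv2.imread('pics/w2.png')
q=plane(m,[[242.5,173],[378,127.5],[414.5,259]],.067)[:,:2]; print(q.round(4),(q[0]+q[2])/2)
for a,b in((0,1),(1,2)): d=q[b]-q[a]; print(np.hypot(*d),np.degrees(np.arctan2(d[1],d[0])))
c=p[100:290,220:440]; cv2.imwrite('pics/c2.png',cv2.resize(c,None,fx=3.6,fy=3.15,interpolation=cv2.INTER_CUBIC))
"
```

```text
[[ 0.4503 -0.2365]
 [ 0.4673 -0.102 ]
 [ 0.6016 -0.1188]] [ 0.52596149 -0.17765259]
0.13555157475952628 82.80273894085624
0.13537128583773192 -7.1443748176778925
```

View pics/c2.png

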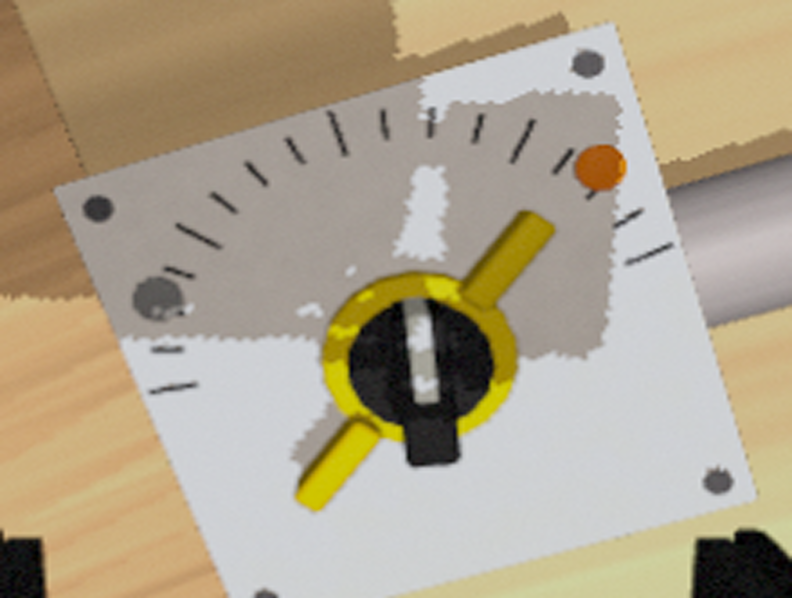

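```bash
python3 -c "
from h import *
m=vision.camera_model('wrist'); p=cv2.imread('pics/w2.png')
f=lambda x,y:[220+x/3.6,100+y/3.15]
q=plane(m,[f(426,403),f(433,464),f(420,345),f(417,302)],.132)[:,:2]; print(q.round(4))
for b in(0,2): d=q[b]-q[1]; print(np.hypot(*d),np.degrees(np.arctan2(d[1],d[0])))
A=np.array([.526,-.1776]); c=m['camera_from_world']
o=np.array([.4933,-.1089])
for A in (np.array([.526,-.1776]),np.array([.5233,-.1769])): d=o-A; print(np.hypot(*d),np.degrees(np.arctan2(d[1],d[0])))
print(plane(m,[f(541,224),f(312,498),f(537,217)],.098))
g=cv2.cvtColor(p,cv2.COLOR_BGR2GRAY)[185:252,326:352]; print(g[5:44:2,6:18])
"
```

```text
[[ 0.5244 -0.1719]
 [ 0.5399 -0.1773]
 [ 0.5101 -0.1668]
 [ 0.4999 -0.1628]]
0.016395016708240003 160.96315915830974
0.03156088929723427 160.69361977369738
0.07608534681527056 115.45363226665816
0.07432361670424818 113.8059435184577
[[ 0.49763245 -0.1273918   0.098     ]
 [ 0.54555624 -0.21238925  0.098     ]
 [ 0.49546206 -0.12750601  0.098     ]]
[[130 131 128 129 130 126 162 182 182 181 182 182]
 [131 132 131 129 129 131 131 163 182 184 182 181]
 [121 125 128 123 120 112 103  88 127 157 161 161]
 [ 90 108 109 111 112  98  55  13   8  18  50  69]
 [ 84 114 112 110 111 111  86  32   1  12   9  10]
 [ 69 117 136 146 157 162 147  92  19  18  20  27]
 [ 74 140 162 162 178 200 200 151  35  40  34  26]
 [ 42 132 162 191 209 209 207 164  42  44  36  27]
 [ 22 131 179 189 200 209 208 174  73  45  38  32]
 [ 40 159 202 208 209 208 207 181 103  46  42  30]
 [ 22 114 156 190 209 198 187 166  99  44  40  32]
 [ 17  72 139 161 160 161 164 157 109  13  25  21]
 [ 25  44 133 160 163 163 164 160 126  12  24  12]
 [ 19  20 127 163 162 161 164 162 127  44  19  21]
 [ 26  20 117 155 161 161 161 162 136  69  24  13]
 [ 20  32 105 184 209 189 162 179 172 116  35  25]
 [ 31  39  95 181 208 209 208 209 186 121  43  35]
 [ 18  19  43 131 177 189 175 162 163 123  32  27]
 [ 23  13  21 128 160 163 161 163 161 128  45  24]
 [ 12  25  21  24  58  72  56  45  36  22  29  21]]
```

```bash
python3 -c "
from h import *
m=vision.camera_model('top')
f=lambda x,y:[299.5+x/8,179.5+y/7]
q=plane(m,[f(137,58),f(628,103),f(577,530),f(85,483)],.066);print(q.round(4),q.mean(0))
print('screws',plane(m,[f(165,85),f(596,128),f(549,505),f(116,461)],.067).mean(0))
print('axis',plane(m,[f(372,266)],.132)); w=plane(m,[f(218,353),f(508,212)],.098);print('wing ends',w,w.mean(0))
print('orange',plane(m,[f(145,378)],.07))
m=vision.camera_model('wrist');s=bot.read_state();print(s['position'],s['qvel'].round(2),s['time_s']);c=m['camera_from_world'];print(-c[:3,:3].T@c[:3,3])
"
```

```text
[[ 0.612  -0.1072  0.066 ]
 [ 0.5943 -0.2613  0.066 ]
 [ 0.4411 -0.2425  0.066 ]
 [ 0.4593 -0.0896  0.066 ]] [ 0.52666776 -0.17516094  0.066     ]
screws [ 0.52601998 -0.17500963  0.067     ]
axis [[ 0.52798973 -0.17618112  0.132     ]]
wing ends [[ 0.50209838 -0.13076598  0.098     ]
 [ 0.5508227  -0.22005587  0.098     ]] [ 0.52646054 -0.17541093  0.098     ]
orange [[ 0.4962068  -0.10859769  0.07      ]]
[ 0.52270335 -0.18386595  0.25407035] [ 3.3  -1.86  5.22  2.41  2.33  1.81] 1.8
[ 0.46114411 -0.15550974  0.41504661]
```

```bash
python3 -m inch '[[87,0,9,50,-0.1],[87,0,9,95,-0.1],[87,0,9,95,-0.1],[87,0,9,95,-0.1],[87,0,9,95,-0.1]]'
python3 - <<'E'
from h import *
s=bot.read_state(); m=vision.camera_model("wrist"); p,d=vision.capture("wrist")
print(s['qvel'].round(2),s['position'],s['tcp_rot'].round(3)); cv2.imwrite('pics/w3.png',p[:,:,::-1])
import pickle; pickle.dump(m,open('w3.pkl','wb'))
uv=cv2.projectPoints(np.array([[.5265,-.1755,.132]]),cv2.Rodrigues(m['camera_from_world'][:3,:3])[0],m['camera_from_world'][:3,3],m['intrinsics'],np.array(m['dist']))[0];print(uv)
E
```

```text
time_s: 2.3
position: [0.5281, -0.1766, 0.1612]
tcp_rot: [[-0.942, 0.334, 0.005], [0.334, 0.942, -0.007], [-0.007, -0.005, -1.0]]
force: [0.3, -0.2, 1.1]
opening: 0.999
[-0.15 -1.01 -0.45  0.04 -0.34 -0.09] [ 0.52806816 -0.17657447  0.16120828] [[-0.942  0.334  0.005]
 [ 0.334  0.942 -0.007]
 [-0.007 -0.005 -1.   ]]
[[[325.1913185  267.62683933]]]
```

View pics/w3.png

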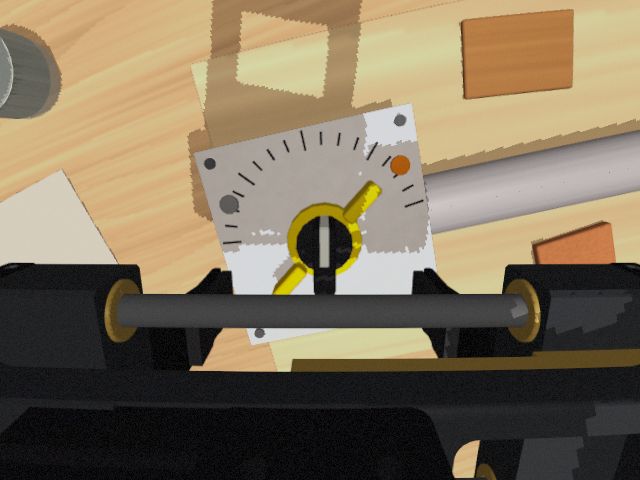

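Now settled: the stripe's axis end is at (325,267), matching my prediction. The orange magnet is at (400,165).

Run:
```python
from h import *; import pickle
m=pickle.load(open('w3.pkl','rb')); p=cv2.imread('pics/w3.png')[:,:,::-1].copy(); H=hsv(p)
q=plane(m,[[400,120],[260,333]],.067)[:,:2]; A=q.mean(0); print("axis",A)
k=(H[...,0]<18)&(H[...,1]>150)&(H[...,2]>90); k[:,:380]=0;k[:,420:]=0;k[:145]=0;k[185:]=0
b,_=blobs(k);print(b[:2]); o=plane(m,[b[0][1]],.070)[0,:2]
d=o-A; print("orange",o,np.hypot(*d),np.degrees(np.arctan2(d[1],d[0])))
s=plane(m,[[325,267],[324,235]],.132)[:,:2]; d=s[1]-s[0]; print("stripe",s,np.degrees(np.arctan2(d[1],d[0])))
w=plane(m,[[376,186],[280,290]],.098)[:,:2];d=w[0]-w[1];print("wing",w,np.degrees(np.arctan2(d[1],d[0])))
```

```text
axis [ 0.52385005 -0.17472098]
[(292, array([399.95, 164.88]))]
orange [ 0.49352937 -0.10875703] 0.0725988080178014 114.68612949412648
stripe [[ 0.52611449 -0.17547789]
 [ 0.50850722 -0.16985792]] 162.2977107962222
wing [[ 0.49767188 -0.13163015]
 [ 0.54270418 -0.21329775]] 118.872764499378
```

```bash
python3 -m inch '[[60,2,0,30,0],[60,2,0,58,0],[60,2,0,58,0],[10,2,0,58,0],[8,2,0,58,0],[8,2,0,58,0],[8,2,0,58,0],[8,2,0,58,0]]'
```

```text
time_s: 3.15
position: [0.5271, -0.1767, 0.1043]
tcp_rot: [[-0.942, 0.334, 0.007], [0.334, 0.942, -0.008], [-0.009, -0.005, -1.0]]
force: [-0.3, -1.1, 0.0]
opening: 0.357
```

```bash
python3 -m inch '[[8,0,0,1,0],[8,0,0,1,0],[8,0,0,1,0],[8,0,0,1,0],[8,0,0,1,0]]'
```

```text
time_s: 3.65
position: [0.5275, -0.1754, 0.1033]
tcp_rot: [[-0.942, 0.335, 0.008], [0.335, 0.942, -0.006], [-0.009, -0.003, -1.0]]
force: [2.5, 5.3, 1.1]
opening: 0.145
```

```bash
python3 -m inch '[[8,0,0,0,0.13],[8,0,0,0,0.26],[8,0,0,0,0.39],[8,0,0,0,0.52],[8,0,0,0,0.65],[8,0,0,0,0.75],[8,0,0,0,0.8],[8,0,0,0,0.8]]'; python3 -c "
from h import *
s=bot.read_state();print(s['force'],s['moment'],s['qvel'].round(1),s['joint_positions'].round(1))"
```

```text
time_s: 4.45
position: [0.5262, -0.1768, 0.1033]
tcp_rot: [[-0.416, 0.909, 0.005], [0.909, 0.416, -0.008], [-0.009, 0.001, -1.0]]
force: [-3.5, -3.1, 1.0]
opening: 0.144
[-3.51047419 -3.11420194  1.00679424] [-0.77967962  0.71096401 -0.00231846] [-0.   0.   0.   0.1  0.1 -1.4] [-30.   34.5  98.5  -0.4  46.6 -54.3]
```

```bash
python3 -m inch '[[40,0,0,0,0],[40,0,0,0,0],[40,0,0,0,0],[60,0,0,-40,0],[60,0,0,-80,0],[60,0,0,-80,0],[60,0,0,-80,0],[60,0,0,-80,0]]'
python3 - <<'E'
from h import *; import pickle
s=bot.read_state(); m=vision.camera_model("wrist"); p,d=vision.capture("wrist")
print(s['qvel'].round(2),s['position'],s['tcp_rot'].round(3),s['moment'])
pickle.dump(m,open('w4.pkl','wb')); cv2.imwrite('pics/w4.png',p[:,:,::-1])
E
```

```text
time_s: 5.25
position: [0.525, -0.1756, 0.1823]
tcp_rot: [[-0.417, 0.909, 0.003], [0.909, 0.417, -0.007], [-0.007, -0.0, -1.0]]
force: [-0.2, -0.5, -0.8]
opening: 0.677
[-0.28  0.88  0.36 -0.13  0.07  0.02] [ 0.52501235 -0.175571    0.18231788] [[-0.417  0.909  0.003]
 [ 0.909  0.417 -0.007]
 [-0.007 -0.    -1.   ]] [-0.07554585  0.03370305 -0.04375539]
```

View pics/w4.png

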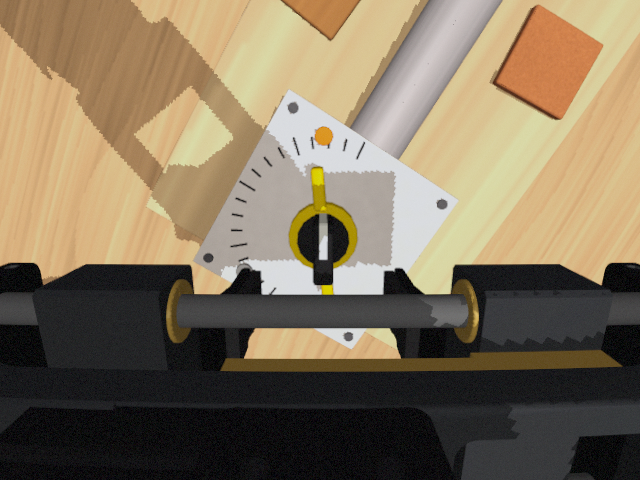

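The stripe, starting at (323,258), lines up with the orange magnet at (323,136), so the setting is good. For the ring, I'll straddle the knob with the open fingers, pushing one wing with each so the torque is balanced.

```bash
python3 -m inch '[[76,0,1.5,0,0.13],[76,0,1.5,0,0.26],[76,0,1.5,0,0.4],[76,0,1.5,0,0.53],[76,0,1.5,0,0.66],[76,0,1.5,20,0.8],[76,0,1.5,40,0.8],[76,0,1.5,40,0.8]]'
```

```text
time_s: 6.1
position: [0.5236, -0.1737, 0.1383]
tcp_rot: [[0.362, 0.932, -0.005], [0.932, -0.362, -0.002], [-0.004, -0.004, -1.0]]
force: [-0.3, -0.5, -0.7]
opening: 0.873
```

```bash
python3 -m inch '[[76,-0.6,3.4,20,0],[76,-0.6,3.4,40,0],[76,-0.6,3.4,53,0],[76,-0.6,3.4,53,0],[76,-0.6,3.4,53,0]]'; python3 -c "
from h import *
s=bot.read_state();print(s['force'],s['moment'],s['qvel'].round(1))"
```

```text
time_s: 6.6
position: [0.5264, -0.1757, 0.0855]
tcp_rot: [[0.362, 0.932, -0.005], [0.932, -0.362, -0.002], [-0.004, -0.004, -1.0]]
force: [0.9, 0.1, 0.5]
opening: 0.872
[0.92190662 0.12779502 0.53980534] [-0.13427843  0.08521845 -0.04816522] [ 0.1 -1.1 -0.7  0.1 -0.2  0.1]
```

```bash
cat > st.py <<'E'
from h import *
s=bot.read_state();R=s['tcp_rot'];print('F',s['force'].round(1),'mz %.3f'%s['moment'][2],'tau6 %.3f'%s['tau'][5],'qv',s['qvel'].round(1)[[0,5]],'yang %.2f'%np.degrees(np.arctan2(R[1,1],R[0,1])),'j6 %.1f'%s['joint_positions'][5])
E
python3 -m inch '[[76,0,0,0,0.1],[76,0,0,0,0.2],[76,0,0,0,0.3],[76,0,0,0,0.4],[76,0,0,0,0.4]]';python3 st.py
```

```text
time_s: 7.1
position: [0.5271, -0.1761, 0.0867]
tcp_rot: [[0.696, 0.718, -0.003], [0.718, -0.696, -0.003], [-0.005, -0.0, -1.0]]
force: [-0.0, -0.8, 0.7]
opening: 0.872
F [-0.  -0.8  0.7] mz 0.040 tau6 0.368 qv [-0.  -4.1] yang -44.11 j6 14.5
```

```bash
python3 -m inch '[[76,0,0,0,0.05],[76,0,0,0,0.1],[76,0,0,0,0.1],[76,0,0,0,0.1]]';python3 st.py
```

```text
time_s: 7.5
position: [0.5274, -0.1762, 0.0873]
tcp_rot: [[0.763, 0.647, -0.003], [0.647, -0.763, -0.004], [-0.004, 0.001, -1.0]]
force: [-0.5, 0.2, 1.0]
opening: 0.876
F [-0.5  0.2  1. ] mz -0.018 tau6 0.023 qv [0.  0.5] yang -49.71 j6 20.1
```

```bash
python3 -m inch '[[76,0,0,0,0.04],[76,0,0,0,0.08],[76,0,0,0,0.08],[76,0,0,0,0.08]]';python3 st.py
```

```text
time_s: 7.9
position: [0.5275, -0.1763, 0.0875]
tcp_rot: [[0.811, 0.585, -0.002], [0.585, -0.811, -0.004], [-0.004, 0.002, -1.0]]
force: [-0.7, -0.6, 0.7]
opening: 0.873
F [-0.7 -0.6  0.7] mz 0.002 tau6 0.026 qv [0.1 0.4] yang -54.19 j6 24.6
```

```bash
python3 -m inch '[[76,0,0,2,0.05],[76,0,0,2,0.1],[76,0,0,2,0.1],[76,0,0,2,0.1]]';python3 st.py
```

```text
time_s: 8.3
position: [0.5276, -0.1763, 0.0855]
tcp_rot: [[0.865, 0.503, -0.002], [0.503, -0.865, -0.004], [-0.004, 0.002, -1.0]]
force: [0.1, -0.1, 1.0]
opening: 0.873
F [ 0.1 -0.1  1. ] mz 0.019 tau6 0.027 qv [0.1 0.4] yang -59.83 j6 30.2
```

```bash
python3 -m inch '[[76,0,0,0,0.04],[76,0,0,0,0.08],[76,0,0,0,0.08],[76,0,0,0,0.08]]';python3 st.py
```

```text
time_s: 8.7
position: [0.5276, -0.1763, 0.0856]
tcp_rot: [[0.901, 0.433, -0.002], [0.433, -0.901, -0.004], [-0.004, 0.003, -1.0]]
force: [-0.7, -0.8, 0.2]
opening: 0.876
F [-0.7 -0.8  0.2] mz 0.008 tau6 0.026 qv [0.  0.3] yang -64.33 j6 34.7
```

```bash
python3 -m inch '[[76,0,0,0,0.05],[76,0,0,0,0.1],[76,0,0,0,0.1],[76,0,0,0,0.1]]';python3 st.py
```

```text
time_s: 9.1
position: [0.5277, -0.1763, 0.0856]
tcp_rot: [[0.939, 0.343, -0.002], [0.343, -0.939, -0.004], [-0.003, 0.003, -1.0]]
force: [-0.7, -0.5, -0.3]
opening: 0.873
F [-0.7 -0.5 -0.3] mz 0.016 tau6 0.027 qv [0.1 0.3] yang -69.96 j6 40.4
```

```bash
python3 -m inch '[[76,0,0,0,0.05],[76,0,0,0,0.1],[76,0,0,0,0.1],[76,0,0,0,0.1]]';python3 st.py
python3 - <<'E'
from h import *
p,d=vision.capture("wrist"); cv2.imwrite('pics/w5.png',p[90:370,150:500,::-1])
E
```

```text
time_s: 9.5
position: [0.5278, -0.1763, 0.0856]
tcp_rot: [[0.969, 0.249, -0.002], [0.249, -0.969, -0.004], [-0.003, 0.003, -1.0]]
force: [-0.2, 0.3, 0.1]
opening: 0.874
F [-0.2  0.3  0.1] mz 0.035 tau6 0.029 qv [-0.   0.4] yang -75.60 j6 46.0
```

View pics/w5.png

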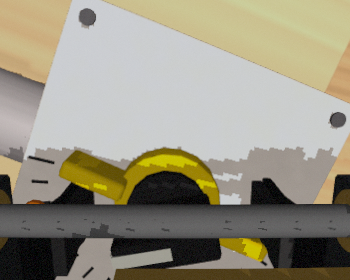

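The wing at crop (90,175) is being pushed by the left finger at (65,190), so the contact is as planned.

```bash
python3 -m inch '[[76,0,0,0,0.05],[76,0,0,0,0.1],[76,0,0,0,0.1],[76,0,0,0,0.1]]';python3 st.py
```

```text
time_s: 9.95
position: [0.5277, -0.1762, 0.0856]
tcp_rot: [[0.988, 0.152, -0.002], [0.152, -0.988, -0.004], [-0.002, 0.003, -1.0]]
force: [0.3, 0.8, 0.2]
opening: 0.873
F [0.3 0.8 0.2] mz 0.089 tau6 0.031 qv [-0.1  0.3] yang -81.25 j6 51.7
```

```bash
python3 -m inch '[[76,0,0,0,0.03],[76,0,0,0,0.06],[76,0,0,0,0.06],[76,0,0,0,0.06]]';python3 st.py
```

```text
time_s: 10.35
position: [0.5278, -0.1762, 0.0856]
tcp_rot: [[0.996, 0.093, -0.002], [0.093, -0.996, -0.004], [-0.002, 0.004, -1.0]]
force: [-0.3, -0.4, -0.7]
opening: 0.869
F [-0.3 -0.4 -0.7] mz 0.033 tau6 0.035 qv [0.  0.1] yang -84.66 j6 55.1
```

```bash
python3 -m inch '[[76,0,0,0,0.05],[76,0,0,0,0.1],[76,0,0,0,0.1],[76,0,0,0,0.1]]';python3 st.py
```

```text
time_s: 10.75
position: [0.5258, -0.1755, 0.0852]
tcp_rot: [[1.0, -0.005, -0.006], [-0.005, -1.0, -0.002], [-0.006, 0.002, -1.0]]
force: [-6.5, 0.4, 1.0]
opening: 0.87
F [-6.5  0.4  1. ] mz 0.234 tau6 0.211 qv [-0.   0.1] yang -90.28 j6 60.7
```

```bash
python3 -m inch '[[76,0,0,0,0.02],[76,0,0,0,0.04]]';python3 st.py
```

```text
time_s: 10.95
position: [0.5249, -0.1752, 0.0851]
tcp_rot: [[0.999, -0.045, -0.008], [-0.045, -0.999, -0.002], [-0.008, 0.002, -1.0]]
force: [-5.4, -0.4, 1.4]
opening: 0.873
F [-5.4 -0.4  1.4] mz 0.392 tau6 0.247 qv [ 0.1 11.6] yang -92.56 j6 63.0
```

```bash
python3 -m inch '[[76,0,0,0,0.02],[76,0,0,0,0.04]]';python3 st.py
```

```text
time_s: 11.15
position: [0.5248, -0.1752, 0.0851]
tcp_rot: [[0.996, -0.085, -0.008], [-0.085, -0.996, -0.002], [-0.008, 0.003, -1.0]]
force: [-4.0, -0.1, 1.6]
opening: 0.874
F [-4.  -0.1  1.6] mz 0.446 tau6 0.312 qv [-0.  11.4] yang -94.89 j6 65.4
```

```bash
python3 -m inch '[[76,0,0,0,0.02],[76,0,0,0,0.04]]';python3 st.py
```

```text
time_s: 11.35
position: [0.5248, -0.1752, 0.0851]
tcp_rot: [[0.992, -0.126, -0.008], [-0.126, -0.992, -0.002], [-0.008, 0.003, -1.0]]
force: [-3.4, -0.8, 2.6]
opening: 0.874
F [-3.4 -0.8  2.6] mz 0.540 tau6 0.382 qv [-0.  11.2] yang -97.23 j6 67.7
```

```bash
python3 -m inch '[[76,0,0,0,0.02],[76,0,0,0,0.035]]';python3 st.py
```

```text
time_s: 11.55
position: [0.5248, -0.1752, 0.0851]
tcp_rot: [[0.987, -0.162, -0.009], [-0.162, -0.987, -0.002], [-0.008, 0.004, -1.0]]
force: [-4.1, 0.5, 1.7]
opening: 0.87
F [-4.1  0.5  1.7] mz 0.570 tau6 0.493 qv [0.1 8.3] yang -99.30 j6 69.8
```

```bash
python3 -m inch '[[76,0,0,0,0],[76,0,0,0,0]]';python3 st.py;  python3 -m inch '[[76,0,0,0,-0.05],[76,0,0,0,-0.15],[76,0,0,0,-0.25],[76,0,0,0,-0.3],[76,0,0,0,-0.3]]';python3 st.py
```

```text
time_s: 11.75
position: [0.5248, -0.1752, 0.0851]
tcp_rot: [[0.987, -0.162, -0.009], [-0.162, -0.987, -0.002], [-0.008, 0.004, -1.0]]
force: [-4.1, 0.6, 1.7]
opening: 0.874
F [-4.1  0.6  1.7] mz 0.530 tau6 0.502 qv [ 0. -0.] yang -99.30 j6 69.8
time_s: 12.25
position: [0.5269, -0.1758, 0.0855]
tcp_rot: [[0.991, 0.135, -0.004], [0.135, -0.991, -0.003], [-0.004, 0.003, -1.0]]
force: [-0.6, -0.3, 0.2]
opening: 0.876
F [-0.6 -0.3  0.2] mz -0.001 tau6 -0.192 qv [-0.   1.8] yang -82.26 j6 52.7
```

```bash
python3 -m inch '[[76,0,0,-40,0],[76,0,0,-80,0],[76,0,0,-100,0],[76,0,0,-100,0],[76,0,0,-100,0]]';python3 st.py
python3 - <<'E'
from h import *; import pickle
bot.read_state(); m=vision.camera_model("wrist"); p,d=vision.capture("wrist")
pickle.dump(m,open('w6.pkl','wb')); np.save('w6.npy',p); cv2.imwrite('pics/w6.png',p[:,:,::-1])
E
```

```text
time_s: 12.75
position: [0.528, -0.1756, 0.1857]
tcp_rot: [[0.991, 0.133, -0.002], [0.133, -0.991, -0.004], [-0.002, 0.004, -1.0]]
force: [0.2, -0.9, 0.7]
opening: 0.872
F [ 0.2 -0.9  0.7] mz 0.014 tau6 0.010 qv [-0.1 -0.4] yang -82.35 j6 52.7
```

View pics/w6.png

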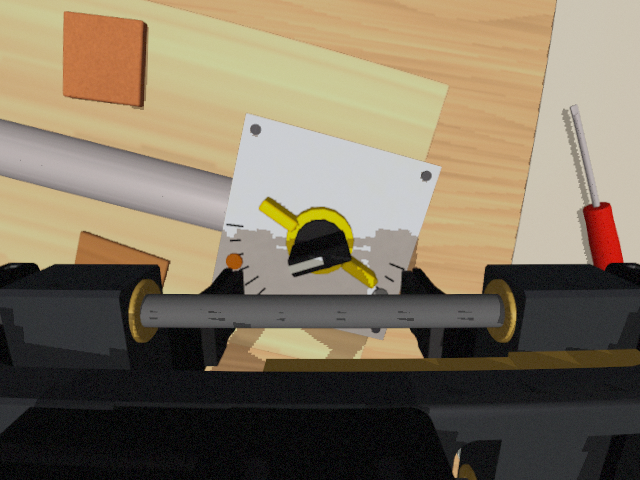

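Wing tips are at (265,203) and (373,284), the stripe runs (326,260)–(290,272), and the orange magnet is at (234,261). Now the angles.

Run:
```python
from h import *; import pickle
m=pickle.load(open('w6.pkl','rb')); p=np.load('w6.npy'); H=hsv(p); g=p.min(2)
ang=lambda d:np.degrees(np.arctan2(d[1],d[0])).round(1)
A=plane(m,[[255.5,129],[376,328]],.067)[:,:2].mean(0)
k=(H[...,0]<18)&(H[...,1]>150)&(H[...,2]>90);k[:,:220]=0;k[:,250:]=0;k[:250]=0;k[272:]=0
b,_=blobs(k);o=plane(m,[b[0][1]],.07)[0,:2];print("A",A.round(4),"orange",b[0],o.round(4),ang(o-A))
k=(H[...,1]<60)&(g>90);k[:,:285]=0;k[:,330:]=0;k[:254]=0;k[280:]=0
b,l=blobs(k,15);print(b)
for a,c in b[:2]:
    i=l[int(round(c[1])),int(round(c[0]))]; v,u=np.nonzero(l==i); P=plane(m,np.c_[u,v],.132)[:,:2]; d=np.linalg.svd(P-P.mean(0))[2][0]; d=d*np.sign(d[1]); t=(P-P.mean(0))@d
    A2=np.array([.5265,-.1755]); w=o-P.mean(0); print("stripe",ang(d),"len",np.ptp(t).round(4),P.mean(0).round(4),"offset of orange from line mm",1e3*(d[0]*w[1]-d[1]*w[0]),"from TCP-axis",ang(P.mean(0)-A2))
w=plane(m,[[264,202],[375,286]],.098)[:,:2];print("wing",w.round(4),ang(w[0]-w[1]))
```

```text
A [ 0.5244 -0.1757] orange (200, array([233.68, 261.  ])) [ 0.4947 -0.1088] 114.0
[(608, array([304.06, 269.42]))]
stripe 94.9 len 0.0284 [ 0.5172 -0.1666] offset of orange from line mm 17.512184430602513 from TCP-axis 136.3
wing [[ 0.5508 -0.1327]
 [ 0.4991 -0.2204]] 59.5
```

```bash
python3 -c "
import cv2;p=cv2.imread('pics/w6.png');cv2.imwrite('pics/c6.png',cv2.resize(p[195:295,225:385],None,fx=5,fy=5,interpolation=cv2.INTER_CUBIC))"
```

```text
(no output)
```

View pics/c6.png

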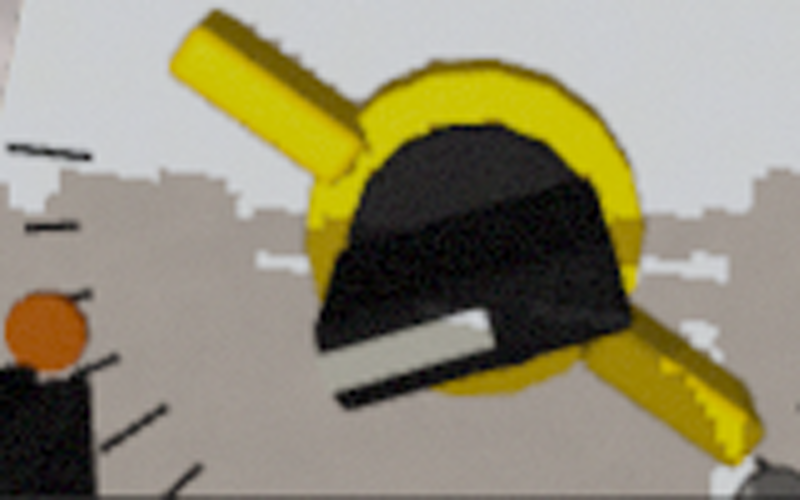

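Run:
```python
from h import *; import pickle
m=pickle.load(open('w6.pkl','rb'))
f=lambda x,y:[224.6+x/5,194.6+y/5]
ang=lambda d:np.degrees(np.arctan2(d[1],d[0])).round(1)
s=plane(m,[f(491,328),f(327,373)],.132)[:,:2]; d=s[1]-s[0];o=np.array([.4947,-.1088]);w=o-s[0];u=d/np.hypot(*d)
print(s.round(4),np.hypot(*d),ang(d),"offset mm",1e3*(u[0]*w[1]-u[1]*w[0]))
A=np.array([.5265,-.1755]);w=o-A;print("with axis",1e3*(u[0]*w[1]-u[1]*w[0]))
e=plane(m,[f(172,68),f(330,180),f(590,362),f(740,465)],.098)[:,:2];print(e.round(4),ang(e[0]-e[1]),ang(e[2]-e[3]),ang(e[0]-e[3]))
```

```text
[[ 0.5248 -0.1775]
 [ 0.5162 -0.1577]] 0.021614548097506896 113.7 offset mm -0.013350825144465422
with axis 2.3225737498491044
[[ 0.546  -0.1296]
 [ 0.5329 -0.1534]
 [ 0.5107 -0.1943]
 [ 0.4976 -0.2188]] 61.2 62.0 61.5
```

Pointer is within about 2 mm of the orange magnet. As a check, I'll probe whether the ring held its place: nothing should be felt before about -97°.

```bash
python3 -m inch '[[76,-1,0,40,0],[76,-1,0,80,0],[76,-1,0,100,0],[76,-1,0,100,0],[76,-1,0,100,0.1],[76,-1,0,100,0.18],[76,-1,0,100,0.18],[76,-1,0,100,0.18]]';python3 st.py
```

```text
time_s: 13.6
position: [0.5261, -0.1757, 0.0851]
tcp_rot: [[0.999, -0.045, -0.003], [-0.045, -0.999, -0.003], [-0.003, 0.003, -1.0]]
force: [-0.4, -0.1, -0.5]
opening: 0.872
F [-0.4 -0.1 -0.5] mz -0.008 tau6 0.018 qv [-0.1  0.2] yang -92.57 j6 62.9
```

```bash
python3 -m inch '[[76,0,0,0,0.03],[76,0,0,0,0.06],[76,0,0,0,0.06]]';python3 st.py
```

```text
time_s: 13.9
position: [0.526, -0.1756, 0.0853]
tcp_rot: [[0.994, -0.105, -0.003], [-0.105, -0.994, -0.003], [-0.003, 0.003, -1.0]]
force: [0.5, -0.0, 0.4]
opening: 0.872
F [ 0.5 -0.   0.4] mz -0.029 tau6 0.113 qv [-0.1 -1.4] yang -96.04 j6 66.4
```

```bash
python3 -m inch '[[76,0,0,0,0.03],[76,0,0,0,0.06],[76,0,0,0,0.06]]';python3 st.py
```

```text
time_s: 14.2
position: [0.5248, -0.1751, 0.0851]
tcp_rot: [[0.987, -0.162, -0.006], [-0.162, -0.987, -0.002], [-0.006, 0.003, -1.0]]
force: [-2.2, 0.4, 1.2]
opening: 0.871
F [-2.2  0.4  1.2] mz 0.443 tau6 0.534 qv [ 0.1 -0.7] yang -99.35 j6 69.7
```

```bash
python3 -m inch '[[76,0,0,0,0.02],[76,0,0,0,0.035]]';python3 st.py
```

```text
time_s: 14.4
position: [0.5247, -0.1751, 0.0851]
tcp_rot: [[0.981, -0.196, -0.006], [-0.196, -0.981, -0.002], [-0.006, 0.003, -1.0]]
force: [-0.4, 0.4, 0.7]
opening: 0.877
F [-0.4  0.4  0.7] mz 0.626 tau6 0.527 qv [-0.1  8.6] yang -101.32 j6 71.8
```

Felt 0.63 N·m while turning, so it's firmly tight. Backing off and clearing.

```bash
python3 -m inch '[[76,0,0,0,-0.1],[76,0,0,0,-0.2],[76,0,0,0,-0.3],[76,0,0,0,-0.3],[76,0,0,-40,-0.3],[76,0,0,-80,-0.3],[76,0,0,-100,-0.3],[76,0,0,-100,-0.3]]';python3 -m inch '[[76,0,0,0,0],[76,0,0,0,0]]'; python3 st.py
python3 - <<'E'
from h import *
p,d=vision.capture("wrist"); cv2.imwrite('pics/w7.png',cv2.resize(p[170:300,215:395,::-1],None,fx=4.4,fy=4.4,interpolation=cv2.INTER_CUBIC))
E
```

```text
time_s: 15.2
position: [0.528, -0.1761, 0.1886]
tcp_rot: [[0.995, 0.099, 0.002], [0.099, -0.995, -0.006], [0.001, 0.006, -1.0]]
force: [0.0, -0.4, 0.1]
opening: 0.87
time_s: 15.4
position: [0.5277, -0.176, 0.1878]
tcp_rot: [[0.995, 0.097, 0.001], [0.097, -0.995, -0.006], [0.0, 0.006, -1.0]]
force: [-0.9, -0.0, -0.5]
opening: 0.872
F [-0.9 -0.  -0.5] mz -0.001 tau6 0.019 qv [-0.1 -0.6] yang -84.41 j6 54.8
```

View pics/w7.png

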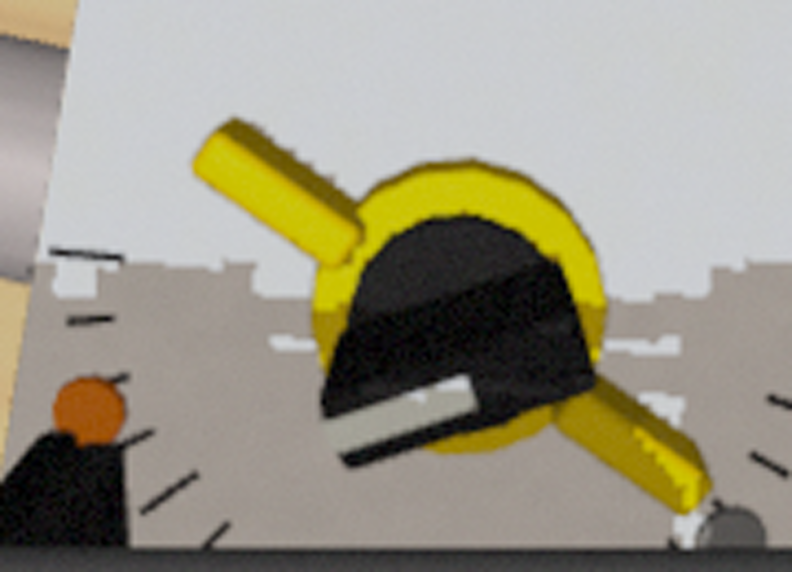

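The stripe, (475,395)–(330,440) in the crop, still points at the orange magnet relative to the scale, with nothing touching. Handing in.

```bash
python3 -c "
from rig import bot
print(bot.hand_in())"
```

```text
the job is handed in; nothing more can be done
None
```

The thickness knob now points at the orange magnet, the lock ring is tight, and the job was handed in at about 15.4 s of the 64 s. The hand-in reports no verdict.

- **Knob:** I pinched the bar, turned it about 46° clockwise and let go. After the first tightening, the pointer's line passed about 0–2 mm from the magnet's centre (7 mm allowed), at 113.7° against 114–114.7° for the magnet. After the final tightening I only looked at it: the pointer was unchanged.
- **Lock ring:** I pushed both wings with the open fingers, one on each side of the knob, until the ring bit. The highest moment I read while turning was 0.63 N m, roughly 0.16 rad past the bite (0.06 to 0.30 allowed). I did not see the washer itself; that figure comes from the moment readings.
- **Check after first letting go:** I had stopped at about 0.57 N m, and nothing was felt 3.3° short of that spot, so the ring had sprung back less than 0.06 rad. I then tightened it slightly further. I did not repeat this probe after the last release.
- **Ending:** The gripper was clear, about 0.19 m above the table, and felt no load. I didn't touch any of the bystanders, but I didn't measure their positions again at the end.

One check disagreed. The first wrist picture, taken while the arm was still settling, put the axis up to 6 mm off, so I used the later, settled views instead.

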